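# Scan a dish and stack it on a separator

### The arm

A 6-joint arm with a two-finger parallel gripper is mounted at the origin on the work surface. World frame = base frame: x ahead of the robot, y to its left, z up, the work surface at z = 0. Lengths are in m, angles in rad, forces in N, time in s.
With the tool pointing down it reaches from about 0.25 to 0.775 m from the base axis. Payload 4 kg.
Tool frame: the origin (TCP) lies between the finger pads; the fingertips stand 14 mm ahead of it and the grasp point (between the pads) lies 5 mm behind it; z points along the fingers, y is the line along which they close (so a half turn about z gives the same grasp; the last joint's range is limited). The gripper opens to 85 mm and grips with 20 to 120 N. Pads are 22 mm wide; open, the fingers measure 114 mm over their backs; the gripper's body (76 mm by 85 mm) begins 54 mm behind the grasp point. The pads swing forward as they close: fully open they stand 13 mm farther back than shut.
Start: joints at [-1.297, 0.087, 1.371, -0, 1.684, -0.103], TCP at [0.202, -0.511, 0.245] pointing down, gripper open.
Joint ranges: [-3.1, 3.1], [-0.76, 2.03], [0.27, 2.55], [-1.08, 4.22], [0.17, 2.65], [-2.57, 2.57]. Speed limits (rad/s): [2.79, 2.79, 3.14, 3.14, 3.14, 3.14].

### API

Orientations are given as a rotation vector (axis times angle).
In Python, from workcell import ctrl, viewer gives the robot as it stands.
- The arm moves only by the shell command python3 -m handwheel 'ROWS' [FORCE]. ROWS is JSON, a list of rows, each a list of 3 entries, a list of its own where there are three numbers: the finger opening in cm, from 0 to 8.54, then the shift along the world's x, y, z in cm, then the turn about the world's z in degrees. In form: [[jaw, [tx, ty, tz], spin], ...]. A call has 1 to 12 rows; each row shifts and turns the commanded pose from where the row before left it; what a row does not reach is not made up. A row lasts 1/12 s, in which the tool goes at most 41.7 mm and 7.16 degrees, less where a joint would pass 70% of its speed; a pose out of reach is approached as far as the arm can. A call with a gripper value outside its range is refused whole. The fingers move at their own pace and stop on an object; FORCE is the grip in N (left out, the last holds). Time passes only in rows, so rows that do not move let the fingers close. It gives the time, the measured TCP pose, the force, the opening and the grip force at its end, in the units of the state.
- ctrl.get_state(): the state, without advancing time (a new reading comes with each control period).
- viewer.camera(name): name is "scene" or "top"; returns a dict with "color" (480x640x3 uint8, blue, green, red), "range_z" (480x640 float32, m along the optical axis (not along the pixel's ray), 0 where there is no reading), "fx", "fy", "cx", "cy" (pixels), "R" (3x3) and "t" (3): a world point X has camera coordinates R X + t. Camera axes: x right, y down, z forward; pixel columns grow to the right and rows downward; lengths in m; the calibration is good to about 2 mm. A picture is of the moment at which its call begins.
- ctrl.hand_in(): hands the job in; it is judged then, once.
The state is a dict: "clock": time; "q": joint angles; "joint_vel": joint speeds; "joint_torque": joint torques, N m; "tool_pos": TCP position; "ee_rot": TCP orientation; "ft_force": force on the tool from outside, world axes, zero at the start; "wrist_torque": the same for the moment, N m; "width": opening from 0.0 (shut) to 1.0 (fully open); "grip_force": force on a finger pad.
Only numpy, scipy, OpenCV 4.12 (cv2) and the standard library are available. Lean on these libraries where they do the work, as an engineer would, in place of code of your own. Each camera call takes 0.05 s, during which the arm holds its last target. There are 200 camera calls.

### The job

Log in the labelled dish before stacking it: lift the handheld scanner out of its rest, aim its window at the code label on top of the dish from 5 to 11 cm away without touching the dish, hold it steady there for two seconds, and put the scanner back in its rest. Then lay the blue separator sheet from the black stand flat and centred on top of the two-dish stack, and set the labelled dish, kept level and label up, centred on the sheet. Set things down rather than dropping them, and leave the stack and the amber dish where they are.

Things in the scene. Friction and masses are not known exactly. Their poses are not given: they have to be found in the camera images.
- scanner: handheld code scanner, 0.18 kg: white bar 130 long (x -80 to 50), 34 wide (y), 32 high (z 0 to 32) with a black head at its +x end, 42 wide, that slopes 45 degrees forward and down (reaching x 94 and z -14). Origin on the bar's underside on its mid-line, 80 from the rear end; x forward, z up. Starts lying in its rest, origin straight above the rest's origin
- scanner_grip (a point): where to grip the scanner across its 34 width: x -10, z 18 in the scanner's frame, near its centre of mass, between the rest's two saddles
- window (a point): centre of the scanner's red window in the head's lower front face, at x 83.7, y 0, z -3.7 in the scanner's frame. Its x axis is the line of sight: straight out of the window, 45 degrees below the scanner's forward direction. Its y axis is the scanner's y
- rest: fixed grey scanner rest: plate 150 x 70 x 6 carrying two saddles, 16 long, at x -60 and x 28, with floors 20 above the table and cheeks up to 30 on both sides, 44 apart. The scanner's bar lies on the saddle floors, head forward (same x direction); open between the saddles for the fingers. Origin on the table, below the scanner's origin when it is home
- dish: the labelled dish: closed round glass dish with lid, one solid piece, 55 diameter, 16 high, 0.06 kg, standing on the table, a square black-and-white code label on top. Origin at the centre of its underside, z up
- label (a point): centre of the 30 x 30 code label on top of the labelled dish (16 above the dish's origin)
- sheet: the separator sheet to use: blue rigid plastic square 64 x 64, 5 thick, 0.035 kg, lying on the black stand (38 x 38, 26 high), its edges overhanging the stand by 13 on every side and parallel to the stand's. Origin at the centre of its underside, x and y parallel to its edges
- stack_top: upper dish of the two-dish stack (no label, 55 diameter, 16 high, same as the labelled dish). Origin at the centre of its underside, which lies 27 above the table. The stack on its 90 x 90 x 6 steel plate is: dish, blue sheet 64 x 64 x 5, this dish; its top is 43 above the table
- stack_low: lower dish of that stack, underside 6 above the table; origin at the centre of its underside
- dish_plain: bystander: amber dish without a label, 55 diameter, 16 high; origin at the centre of its underside
Things that resemble listed ones, but are neither listed nor needed, are in the scene too. What is shaped like the dish but yellow is not meant.

How it is judged:
On the way, in this order (a step that is already met when the one before it is completed fails the run):
1. held scanner aims at the label: label centre within 15 mm of the line of sight, 50 to 110 mm from the window, at most 60 degrees from straight above, steady (under 20 mm/s, 0.15 rad/s) for 1.5 s (x of label in the frame of window between 0.05 and 0.11 m and y of label in the frame of window between -0.015 and 0.015 m and z of label in the frame of window between -0.015 and 0.015 m and angle between the x axis of window and the z axis of dish, either way round below 1.05 rad and linear speed of scanner below 0.02 m/s and angular speed of scanner below 0.15 rad/s and contact force between the fingers and scanner above 0.5 N and z of scanner in the frame of rest above 0.035 m), for 1.5 s.
2. the scanner lies back in its rest, released (z of scanner in the frame of rest between 0.015 and 0.025 m and horizontal distance between scanner and rest below 0.02 m and angle between the x axis of scanner and the x axis of rest, either way round below 0.15 rad and angle between scanner's own z axis and vertical below 0.1 rad and contact force between the fingers and scanner below 0.05 N), for 0.2 s.
3. the separator sheet lies flat on the stack's upper dish, centred within 12 mm, released (z of sheet in the frame of stack_top between 0.013 and 0.019 m and horizontal distance between sheet and stack_top below 0.012 m and angle between sheet's own x axis and vertical between 1.47 and 1.67 rad and angle between sheet's own y axis and vertical between 1.47 and 1.67 rad and contact force between the fingers and sheet below 0.05 N and contact force between sheet and stack_top above 0.03 N), for 0.2 s.
At the end, for the whole second after the job is handed in: Scanner level in its rest (within 20 mm, 0.15 rad of home); sheet flat on the stack's upper dish and labelled dish level, label up, on the sheet, both centred within 12 mm on that upper dish; the stack's own dishes moved under 15 mm; all released and at rest (all of step 2 and z of sheet in the frame of stack_top between 0.013 and 0.019 m and horizontal distance between each of sheet, dish and stack_top below 0.012 m and angle between sheet's own x axis and vertical between 1.47 and 1.67 rad and angle between sheet's own y axis and vertical between 1.47 and 1.67 rad and z of dish in the frame of stack_top between 0.018 and 0.024 m and angle between dish's own z axis and vertical below 0.1 rad and distance of each of stack_top, stack_low from where it was at the start of the episode below 0.015 m and contact force between dish and sheet above 0.03 N and linear speed of each of dish, sheet, scanner, stack_top below 0.02 m/s); the robot touches nothing.
It fails at once if the scanner touches the labelled dish (contact force between scanner and dish above 0.3 N).
It fails at once if the labelled dish is tipped by more than 0.5 rad (angle between dish's own z axis and vertical above 0.5 rad).
It fails at once if the labelled dish, the sheet or the scanner is dropped (falls free faster than 0.45 m/s, about 10 mm of fall) ((linear speed of dish above 0.45 m/s and contact force between the fingers and dish below 0.02 N) or (linear speed of sheet above 0.45 m/s and contact force between the fingers and sheet below 0.02 N) or (linear speed of scanner above 0.45 m/s and contact force between the fingers and scanner below 0.02 N)).
It fails at once if the amber dish is moved by more than 30 mm (distance of dish_plain from where it was at the start of the episode above 0.03 m).
It also fails if it takes over 72 s, if anything falls off the work surface, if the arm or the gripper's body presses on something with over 40 N, if the wrist force passes 120 N, or if a joint passes its speed limit or range.

## Working session

There is one attempt and no reset: what is moved stays moved. The work goes in short steps, Python scripts to look and compute and a shell command to move; the robot and the scene stay as the last step left them, time stands still between calls to the robot, and variables do not carry over. Pictures are saved under pics/ and viewed, at most 12 in all, crops included, and the job is handed in when it is done.

```bash
mkdir -p pics; ls
python3 - <<'E'
from workcell import ctrl, viewer
import cv2,pickle
d={}
for n in ("scene","top"):
    c=viewer.camera(n); d[n]=c; cv2.imwrite(f"pics/{n}0.png",c["color"]); print(n,c["fx"],c["cx"],c["cy"],c["R"],c["t"],c["range_z"][::120,::160])
pickle.dump(d,open("d0.pkl","wb"))
print(ctrl.get_state())
E
```

```text
pics
scene 604.1357401005503 315.45491266430594 228.388307989843 [[-0.78599756  0.6180679   0.01413903]
 [ 0.32116192  0.42775039 -0.84491693]
 [-0.52826401 -0.65956173 -0.53471064]] [ 0.40423915 -0.0860436   1.3590867 ] [[1.8000449  2.0222938  2.2586775  0.9863107 ]
 [1.6638327  1.6744823  1.70221    1.0773963 ]
 [1.165306   1.1674513  1.1230509  1.1871802 ]
 [1.9262922  0.7725203  0.90256715 0.90861243]]
top 453.19642514945946 319.6201213007025 244.9407176591311 [[-0.0069433  -0.9998968   0.01257712]
 [-0.98619178  0.00476592 -0.16553871]
 [ 0.16546168 -0.01355283 -0.98612309]] [-0.0187555   0.4800206   0.88999884] [[1.8826314  1.8926644  1.9062523  1.9187667 ]
 [1.0094364  1.0142539  1.0175323  0.95476115]
 [0.96473765 0.9693218  0.97070205 0.977261  ]
 [0.92408854 0.9277237  0.93417585 0.9325295 ]]
{'clock': 0.1, 'q': array([-1.29708673e+00,  8.79154725e-02,  1.37210766e+00, -4.29929306e-06,
        1.68358369e+00, -1.03098815e-01]), 'joint_vel': array([-0.00113662, -0.00370339, -0.00318376, -0.00043096,  0.00063719,
       -0.00043784]), 'joint_torque': array([ 2.16913439e-03, -3.53015220e+01, -3.14218104e+01, -9.01733779e-05,
        7.92260369e-03, -1.96068697e-05]), 'tool_pos': array([ 0.20225821, -0.51101732,  0.24423504]), 'ee_rot': array([-3.08402933e+00, -5.88017310e-01,  2.76076549e-04]), 'ft_force': array([ 0.9173432 , -0.26962214,  0.13722372]), 'wrist_torque': array([-0.01574923, -0.01650855,  0.00763789]), 'grip_force': 0.0, 'width': 0.996767311537657}
```

View pics/top0.png

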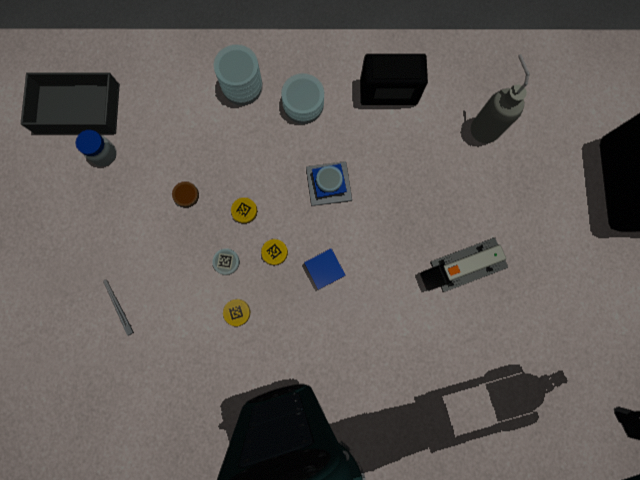

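View pics/scene0.png

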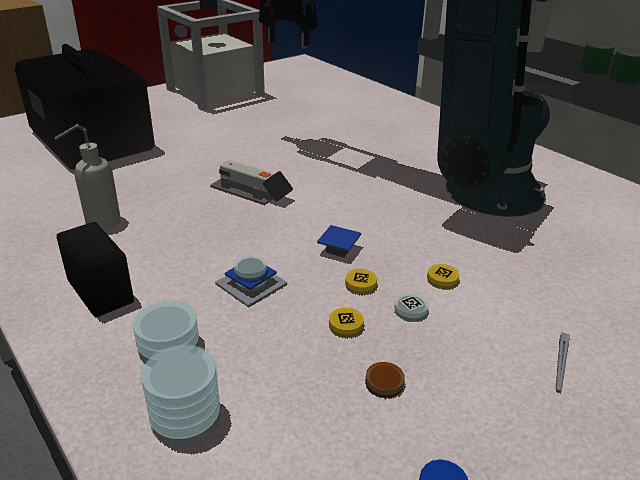

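The top view shows the labelled dish at (226,262), the sheet on its stand at (324,269), the stack at (329,180) and the scanner at (470,265) with its head to the left. The amber dish is at (185,194). Next I measure these in both views.

```bash
cat > h.py <<'E'
import numpy as np,cv2
def ray(c,u,v,z):
    R,t=c["R"],c["t"]; o=-R.T@t
    d=R.T@np.stack([(np.asarray(u,float)-c["cx"])/c["fx"],(np.asarray(v,float)-c["cy"])/c["fy"],np.ones(np.shape(u))])
    return (o[:,None]+d*((z-o[2])/d[2])).T      # Nx3
def cloud(c):
    v,u=np.mgrid[:480,:640]; z=c["range_z"]
    P=np.stack([(u-c["cx"])/c["fx"]*z,(v-c["cy"])/c["fy"]*z,z],-1)
    return (P-c["t"])@c["R"]
def rect(P): # metric min-area rect (mm)
    (cx,cy),(w,h),a=cv2.minAreaRect((P[:,:2]*1000).astype(np.float32)); return np.round([cx,cy,w,h,a],1)
def big(m): 
    n,l,s,_=cv2.connectedComponentsWithStats(m.astype(np.uint8)); return l==1+np.argmax(s[1:,4])
def proj(c,X):
    p=c["R"]@np.asarray(X)+c["t"]; return c["fx"]*p[0]/p[2]+c["cx"],c["fy"]*p[1]/p[2]+c["cy"]
E
python3 - <<'E'
import pickle; from h import *
d=pickle.load(open("d0.pkl","rb"))
def pl(c,m,z):
    k,_=cv2.findContours(m.astype(np.uint8),cv2.RETR_EXTERNAL,cv2.CHAIN_APPROX_NONE); k=max(k,key=len)[:,0]
    return ray(c,k[:,0],k[:,1],z)
T=d["top"];C=cloud(T)
def box(c,u0,v0,u1,v1):
    m=np.zeros((480,640),bool); m[v0:v1,u0:u1]=1; return m
W={"top":dict(sc=(405,225,520,305),dish=(205,242,245,280),sheet=(295,240,355,298),stack=(300,155,360,212),plain=(165,175,205,215)),
"scene":dict(sc=(205,150,300,210),dish=(385,285,435,325),sheet=(310,220,370,252),stack=(210,250,295,305),plain=(360,355,410,400))}
for n,c in d.items():
    C=cloud(c);B=c["color"].astype(int);hsv=cv2.cvtColor(c["color"],cv2.COLOR_BGR2HSV); b=W[n]
    blue=(hsv[...,0]>105)&(hsv[...,0]<130)&(hsv[...,1]>150)&(hsv[...,2]>60)
    print(n)
    print("sheet",rect(pl(c,big(box(c,*b["sheet"])&blue),.031)), "zmed",np.median(C[big(box(c,*b["sheet"])&blue)][:,2]))
    print("stacksheet",rect(pl(c,big(box(c,*b["stack"])&blue),.027)))
    for k,z0,zt in(("stack",.037,.043),("dish",.008,.016),("plain",.008,.016)):
        m=box(c,*b[k])&(C[...,2]>z0)
        if n=="top" or 1:
            m=big(m); P=C[m]; 
            r=cv2.minEnclosingCircle((P[:,:2]*1000).astype(np.float32)); print(k,"depth circ",np.round(r[0],1),round(r[1],1),"z",np.percentile(P[:,2],[50,95]).round(4))
    # label: black pixels on dish
    m=box(c,*b["dish"])&(hsv[...,2]<60); k=np.argwhere(m); print("label",rect(ray(c,k[:,1],k[:,0],.016)),len(k))
    m=box(c,*b["sc"])&(C[...,2]>.044)&(hsv[...,2]>90); m=big(m); P=C[m]; print("bar top",rect(P[abs(P[:,2]-np.median(P[:,2]))<.006]),np.median(P[:,2]),m.sum())
    print("bar2 pix",rect(pl(c,m,.052)))
    m=big(box(c,*b["sc"])&(C[...,2]>.02)); P=C[m]; print("sc all",rect(P))
    print("table z",np.median(C[box(c,*b["sc"])][:,2]), "dish hsv",hsv[(262,305)[n=="scene"],(217,397)[n=="scene"]])
E
```

```text
scene
sheet [436.2 -28.5  63.3  63.1  27.4] zmed 0.030199007818269882
stacksheet [626.  -40.   64.   62.7  10.5]
stack depth circ [839.  308.2] 437.1 z [0.0422 0.0441]
dish depth circ [748.1 421.3] 410.0 z [0.0153 0.0174]
plain depth circ [821.  466.8] 325.0 z [0.0154 0.0173]
label [441.4 182.4 107.4  47.9  22.4] 96
bar top [ 445.  -334.5   36.8  133.9   19.1] 0.051080143028863725 401
bar2 pix [ 445.5 -331.7   38.4  124.5   20. ]
sc all [ 701.1  174.2 1240.4  151.4   61.5]
table z 0.00011667585101768222 dish hsv [ 96  34 158]
top
sheet [432.5 -31.2  61.1  63.   27.2] zmed 0.03107728411805083
stacksheet [622.  -42.4  63.1  63.3  11.1]
stack depth circ [488.1 -26.2] 163.1 z [0.0428 0.0454]
dish depth circ [395.9  95.1] 125.4 z [0.016  0.0188]
plain depth circ [471.4 139.5] 207.8 z [0.0157 0.0181]
label [450.2 166.8  40.1  22.5  81.5] 57
bar top [ 441.7 -335.7   31.4  126.5   21. ] 0.05221111288686261 913
bar2 pix [ 441.6 -335.3   31.3  125.7   21. ]
sc all [ 394.  -202.6   57.8  410.4   20.1]
table z 0.0011333984625506264 dish hsv [60 18 97]
```

Run:
```python
import pickle,cv2,numpy as np
d=pickle.load(open("d0.pkl","rb"))
a=d["top"]["color"][225:305,405:520]; b=d["scene"]["color"][145:215,200:310]; e=d["top"]["color"][230:300,200:350]
f=lambda i,h:cv2.resize(i,None,fx=h,fy=h,interpolation=cv2.INTER_CUBIC)
x=f(a,3.4);y=f(b,3.4);z=f(e,3.4)
H=np.zeros((x.shape[0]+z.shape[0],x.shape[1]+y.shape[1],3),np.uint8)
H[:x.shape[0],:x.shape[1]]=x;H[:y.shape[0],x.shape[1]:]=y;H[x.shape[0]:,:z.shape[1]]=z;cv2.imwrite("pics/crop.png",H);print(H.shape)
```

```text
(510, 765, 3)
```

View pics/crop.png

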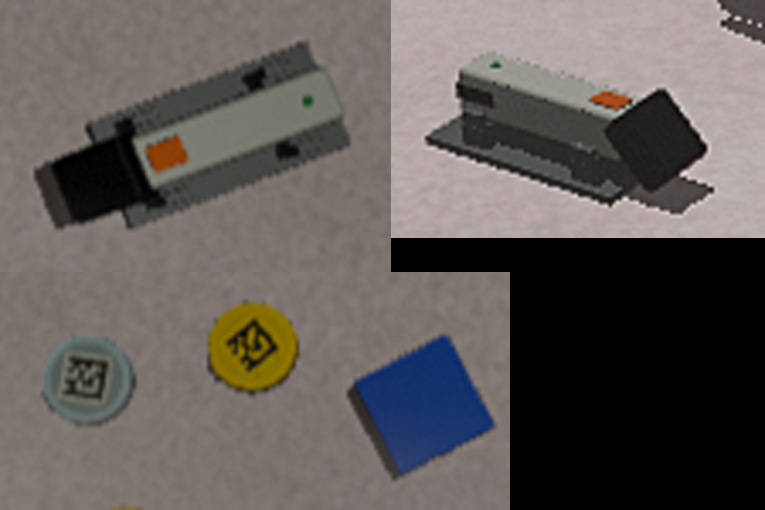

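The crop shows the scanner with its head at the lower left in the top view. The orange button is near the head, and the bar leaves the fingers free between the saddles. Next I clean up the dish circles by restricting the cloud.

```bash
cat >> h.py <<'E'
def disc(c,xy,z0,zt,rad=.045):
    C=cloud(c); m=(C[...,2]>z0)&(C[...,2]<zt+.008)&(np.hypot(C[...,0]-xy[0],C[...,1]-xy[1])<rad)
    k,_=cv2.findContours(big(m).astype(np.uint8),cv2.RETR_EXTERNAL,cv2.CHAIN_APPROX_NONE); k=max(k,key=len)[:,0]
    P=ray(c,k[:,0],k[:,1],zt)*1000; e=cv2.fitEllipse(P[:,:2].astype(np.float32)); return np.round([*e[0],*e[1]],1)
E
python3 - <<'E'
import pickle; from h import *
d=pickle.load(open("d0.pkl","rb"))
for n,c in d.items():
    hsv=cv2.cvtColor(c["color"],cv2.COLOR_BGR2HSV)
    print(n)
    for k,uv,z0,zt in(("stack",((329,179),(250,266)),.037,.043),("dish",((226,262),(411,303)),.009,.016),("plain",((185,193),(385,375)),.009,.016)):
        u,v=uv[n=="scene"]; p=ray(c,[u],[v],zt)[0]; print(k,p[:2].round(3),disc(c,p,z0,zt))
    v,u=np.mgrid[:480,:640]; u0,v0=((226,262),(411,304))[n=="scene"]; P=ray(c,u.ravel(),v.ravel(),.016).reshape(480,640,3)
    q=ray(c,[u0],[v0],.016)[0]; m=(np.hypot(*(P-q)[...,:2].transpose(2,0,1))<.022); g=hsv[...,2]; g0=np.median(g[m]); 
    print("label",rect(P[m&(g<.6*g0)]))
    C=cloud(c); p=np.array([.443,-.334]); m=(C[...,2]>.047)&(C[...,2]<.057)&(np.hypot(C[...,0]-p[0],C[...,1]-p[1])<.09)
    Q=C[m&(hsv[...,1]<60)]; x,y=Q[:,0],Q[:,1]; vx,vy,_,_=cv2.fitLine(Q[:,:2].astype(np.float32),cv2.DIST_HUBER,0,.001,.001).ravel(); print("yaw",np.degrees(np.arctan2(vy,vx)),Q[:,:2].mean(0))
    e=np.array([vx,vy])*np.sign(vy); s=Q[:,:2]@e; t=Q[:,:2]@[-e[1],e[0]]
    for lo,hi in((1,99),(3,97),(0.2,99.8)): print([np.percentile(a,[lo,hi]).round(4) for a in (s,t)], end=" ")
    sm=(np.percentile(s,1)+np.percentile(s,99))/2; tm=np.median(t); print("ctr",e*sm+np.array([-e[1],e[0]])*tm)
    # orange
    m=(hsv[...,0]<20)&(hsv[...,1]>150)&(np.hypot(C[...,0]-p[0],C[...,1]-p[1])<.09)&(hsv[...,2]>80); print("orange",rect(C[m]))
E
```

```text
scene
stack [ 0.628 -0.036] [627.7 -37.5  53.5  58.6]
dish [0.455 0.178] [457.4 180.5  53.6  61. ]
plain [0.6   0.268] [603.  270.5  54.2  58.9]
label [453.3 176.5  23.7  23.1  82.2]
yaw -71.79356 [ 0.44251302 -0.31670346]
[array([-0.5171, -0.3675]), array([-0.3374, -0.2977])] [array([-0.5127, -0.3695]), array([-0.3361, -0.3015])] [array([-0.5208, -0.366 ]), array([-0.338, -0.295])] ctr [ 0.44554241 -0.31905534]
orange [ 428.2 -291.4   14.9   25.9   18.2]
top
stack [ 0.62  -0.042] [622.9 -42.1  52.6  54.4]
dish [0.449 0.174] [451.6 175.8  53.4  53.9]
plain [0.598 0.265] [597.8 266.3  53.1  55.4]
label [451.7 175.6  21.8  22.3  80.4]
yaw -69.79097 [ 0.44123365 -0.33144233]
[array([-0.5281, -0.3794]), array([-0.3182, -0.2823])] [array([-0.5261, -0.3834]), array([-0.316 , -0.2832])] [array([-0.5297, -0.3779]), array([-0.3201, -0.2799])] ctr [ 0.43792054 -0.3222851 ]
orange [ 425.4 -290.3   15.4   21.9   20. ]
```

```bash
python3 -m handwheel '[[8.5,[2,1.5,-1],7],[8.5,[2,1.5,-1],7],[8.5,[2,1.5,-1],7],[8.5,[2,1.5,-1],7],[8.5,[2,1.5,-1],7],[8.5,[2,1.5,-1],7],[8.5,[2,1.5,-1],7],[8.5,[2,1.5,-1],7],[8.5,[2,1.5,-1],7],[8.5,[2,1.5,-1],7],[8.5,[2,1.5,-1],7],[8.5,[2,1.5,-1],7]]' 20
cat > st.py <<'E'
from workcell import ctrl; import numpy as np
from scipy.spatial.transform import Rotation as R
s=ctrl.get_state(); M=R.from_rotvec(s["ee_rot"]).as_matrix()
print(round(s["clock"],2),(s["tool_pos"]*1000).round(1),"yaw_x %.1f"%np.degrees(np.arctan2(M[1,0],M[0,0])),"tilt",M[:,2].round(3),"q",s["q"].round(2),"w %.3f g %.1f"%(s["width"],s["grip_force"]),s["ft_force"].round(1))
E
python3 st.py
```

```text
clock: 1.1
tool_pos: [0.443, -0.3303, 0.1243]
ee_rot: [-1.891, -2.507, -0.0]
ft_force: [-0.3, -0.6, 0.3]
width: 0.999
grip_force: 0.0
1.1 [ 443.  -330.3  124.3] yaw_x 105.9 tilt [-0.001  0.001 -1.   ] q [-0.74  0.15  1.55  0.    1.45 -1.02] w 0.999 g 0.0 [-0.3 -0.6  0.3]
```

```bash
python3 -m handwheel '[[8.5,[-0.1,0.1,-1.5],2.3],[8.5,[0,0,-2],2.3],[8.5,[0,0,-2],0],[8.5,[0,0,-2],0],[8.5,[0,0,-1],0],[8.5,[0,0,-0.6],0],[5,[0,0,0],0],[4.2,[0,0,0],0],[4.2,[0,0,0],0],[4.2,[0,0,0],0]]' 20
python3 st.py
python3 - <<'E'
from workcell import viewer
import cv2,pickle
d={n:viewer.camera(n) for n in("scene","top")}; pickle.dump(d,open("d1.pkl","wb"))
import numpy as np
a=cv2.resize(d["scene"]["color"][60:240,180:340],None,fx=2.5,fy=2.5); b=cv2.resize(d["top"]["color"][180:340,390:550],None,fx=2.5,fy=2.5)
H=np.zeros((450,800,3),np.uint8);H[:,:400]=a;H[:400,400:]=b;cv2.imwrite("pics/p1.png",H)
E
```

```text
clock: 1.93
tool_pos: [0.4421, -0.3312, 0.0359]
ee_rot: [1.796, 2.574, -0.001]
ft_force: [-0.6, 0.7, 0.2]
width: 0.494
grip_force: 0.0
1.93 [ 442.1 -331.2   35.9] yaw_x 110.2 tilt [ 0.002 -0.002 -1.   ] q [-0.75  0.23  1.64  0.    1.27 -1.1 ] w 0.494 g 0.0 [-0.6  0.7  0.2]
```

View pics/p1.png

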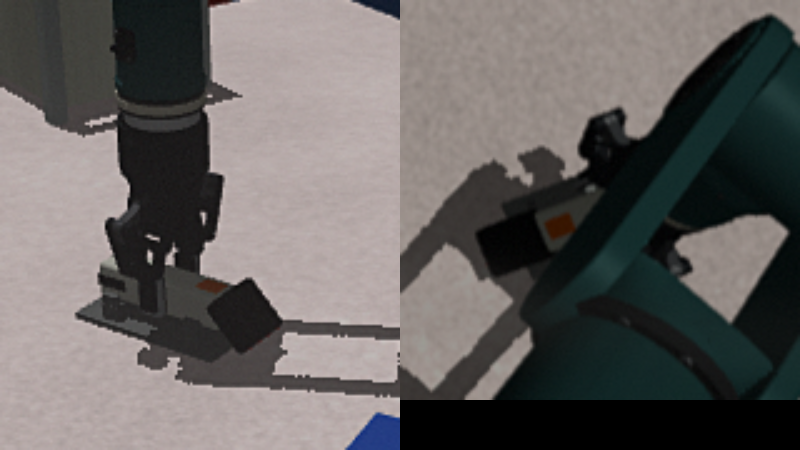

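The fingers straddle the bar between the saddles in both views. I'll close and lift.

```bash
python3 -m handwheel '[[4.2,[0,0.1,-0.2],0],[2.5,[0,0,0],0],[2.5,[0,0,0],0],[2.5,[0,0,0],0],[2.5,[0,0,0],0],[2.5,[0,0,0],0]]' 45
python3 st.py; python3 -m handwheel '[[2.5,[0,0,0.5],0],[2.5,[0,0,1],0],[2.5,[0,0,1.5],0],[2.5,[0,0,2],0],[2.5,[0,0,2],0],[2.5,[0,0,1],0],[2.5,[0,0,0],0],[2.5,[0,0,0],0]]'; python3 st.py
```

```text
clock: 2.53
tool_pos: [0.4415, -0.3295, 0.0326]
ee_rot: [1.797, 2.576, 0.0]
ft_force: [-0.5, -0.5, 2.0]
width: 0.392
grip_force: 46.2
2.53 [ 441.5 -329.5   32.6] yaw_x 110.2 tilt [ 0. -0. -1.] q [-0.74  0.23  1.65  0.    1.26 -1.1 ] w 0.392 g 46.2 [-0.5 -0.5  2. ]
clock: 3.2
tool_pos: [0.4415, -0.3295, 0.1127]
ee_rot: [1.797, 2.576, -0.0]
ft_force: [-0.8, -0.3, -2.9]
width: 0.395
grip_force: 45.9
3.2 [ 441.5 -329.5  112.7] yaw_x 110.2 tilt [ 0.001 -0.001 -1.   ] q [-0.74  0.15  1.57  0.    1.42 -1.1 ] w 0.395 g 45.9 [-0.8 -0.3 -2.9]
```

```bash
python3 -m handwheel '[[2.5,[0.3,1,0],0],[2.5,[0.4,2,0],0],[2.5,[0.5,3,0],0],[2.5,[0.5,3,0],0],[2.5,[0.5,3,0],0],[2.5,[0.5,3,0],0],[2.5,[0.5,3,0],0],[2.5,[0.5,3,0],0],[2.5,[0.5,3,0],0],[2.5,[0.5,3,0],0],[2.5,[0.5,3,0],0],[2.5,[0.4,3,0],0]]'
python3 -m handwheel '[[2.5,[0.4,2.4,0],0],[2.5,[0.2,1.4,0],0],[2.5,[0.1,0.6,0],0],[2.5,[0,0.2,0],0],[2.5,[0,0,0],0],[2.5,[0,0,0],0]]'; python3 st.py
python3 - <<'E'
from workcell import viewer
import cv2,pickle,numpy as np
d={n:viewer.camera(n) for n in("scene","top")}; pickle.dump(d,open("d2.pkl","wb"))
a=cv2.resize(d["scene"]["color"][140:340,280:480],None,fx=2,fy=2); b=cv2.resize(d["top"]["color"][160:360,180:380],None,fx=2,fy=2)
cv2.imwrite("pics/p2.png",np.hstack([a,b]))
E
```

```text
clock: 4.2
tool_pos: [0.496, 0.0029, 0.1104]
ee_rot: [-1.795, -2.574, 0.002]
ft_force: [0.4, 0.2, -1.8]
width: 0.39
grip_force: 45.9
clock: 4.7
tool_pos: [0.5039, 0.0459, 0.1117]
ee_rot: [-1.798, -2.575, 0.002]
ft_force: [0.7, -0.7, -1.8]
width: 0.393
grip_force: 45.8
4.7 [503.9  45.9 111.7] yaw_x 110.2 tilt [-0.001 -0.001 -1.   ] q [-0.02  0.06  1.67 -0.    1.41 -0.37] w 0.393 g 45.8 [ 0.7 -0.7 -1.8]
```

View pics/p2.png

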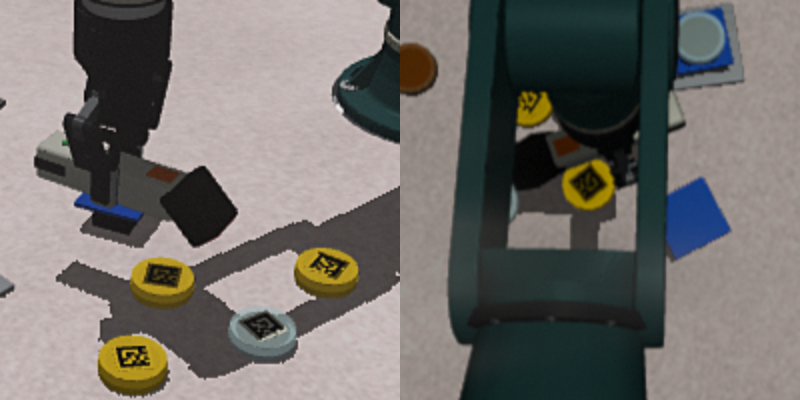

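The scanner is held with its head pointing at the glass dish, which is clear at about (262,330) in the left crop. I'll measure the scanner's pitch and yaw from the cloud.

Run:
```python
import pickle; from h import *
d=pickle.load(open("d2.pkl","rb")); c=d["scene"]; C=cloud(c); hsv=cv2.cvtColor(c["color"],cv2.COLOR_BGR2HSV)
b=np.zeros((480,640),bool); b[190:250,290:380]=1
T=np.array([.5039,.0459]); e=np.array([-.345,.938]); n=np.array([-e[1],e[0]])
o=b&(hsv[...,0]<20)&(hsv[...,1]>110)&(hsv[...,2]>50); P=C[o]
print("orange",np.median(P,0).round(4),len(P),"along/side",((np.median(P,0)[:2]-T)@e).round(4),((np.median(P,0)[:2]-T)@n).round(4))
P0=cloud(pickle.load(open("d0.pkl","rb"))["scene"]); h0=cv2.cvtColor(pickle.load(open("d0.pkl","rb"))["scene"]["color"],cv2.COLOR_BGR2HSV)
bb=np.zeros((480,640),bool); bb[165:185,245:290]=1; Q=P0[bb&(h0[...,0]<20)&(h0[...,1]>110)&(h0[...,2]>50)]
T0=np.array([.4415,-.3295]); q=np.median(Q,0); print("home orange",q.round(4),((q[:2]-T0)@e).round(4),((q[:2]-T0)@n).round(4))
# white top
w=b&(C[...,2]>.11)&(C[...,2]<.145)&(hsv[...,1]<60)&(hsv[...,2]>110); P=C[w]; s=(P[:,:2]-T)@e
for lo in np.arange(-.08,.06,.02):
    k=(s>lo)&(s<lo+.02); 
    if k.sum()>5: print(round(lo,2),k.sum(),np.percentile(P[k,2],[25,50,75,90]).round(4))
```

```text
orange [0.4911 0.0854 0.1314] 80 along/side 0.0415 -0.0017
home orange [ 0.4278 -0.288   0.0523] 0.0437 -0.0014
-0.08 49 [0.1292 0.13   0.1307 0.1314]
-0.06 69 [0.1294 0.1302 0.1308 0.1313]
-0.04 9 [0.129  0.1293 0.1305 0.1312]
```

Level, with no slip. Next I lower to the scan pose and hold.

```bash
python3 -m handwheel '[[2.5,[-0.1,-0.4,-0.5],0],[2.5,[0,-0.3,-0.7],0],[2.5,[0,0,-0.7],0],[2.5,[0,0,-0.5],0],[2.5,[0,0,-0.2],0],[2.5,[0,0,0],0],[2.5,[0,0,0],0]]'; python3 st.py
python3 -m handwheel '[[2.5,[0,0,0],0],[2.5,[0,0,0],0],[2.5,[0,0,0],0],[2.5,[0,0,0],0],[2.5,[0,0,0],0],[2.5,[0,0,0],0],[2.5,[0,0,0],0],[2.5,[0,0,0],0],[2.5,[0,0,0],0],[2.5,[0,0,0],0],[2.5,[0,0,0],0],[2.5,[0,0,0],0]]' >/dev/null
python3 -m handwheel '[[2.5,[0,0,0],0],[2.5,[0,0,0],0],[2.5,[0,0,0],0],[2.5,[0,0,0],0],[2.5,[0,0,0],0],[2.5,[0,0,0],0],[2.5,[0,0,0],0],[2.5,[0,0,0],0],[2.5,[0,0,0],0],[2.5,[0,0,0],0],[2.5,[0,0,0],0],[2.5,[0,0,0],0]]' >/dev/null
python3 -m handwheel '[[2.5,[0,0,0],0],[2.5,[0,0,0],0],[2.5,[0,0,0],0],[2.5,[0,0,0],0],[2.5,[0,0,0],0],[2.5,[0,0,0],0]]' >/dev/null
python3 st.py
python3 - <<'E'
import pickle; from h import *
from workcell import viewer
d={n:viewer.camera(n) for n in("scene","top")}; pickle.dump(d,open("d3.pkl","wb"))
c=d["scene"]; C=cloud(c); cv2.imwrite("pics/p3.png",cv2.resize(c["color"][180:340,300:460],None,fx=3,fy=3))
E
```

```text
clock: 5.38
tool_pos: [0.5033, 0.0396, 0.0861]
ee_rot: [-1.797, -2.576, 0.0]
ft_force: [0.2, -0.0, -0.9]
width: 0.393
grip_force: 45.8
5.38 [503.3  39.6  86.1] yaw_x 110.2 tilt [-0.  0. -1.] q [-0.03  0.08  1.71  0.    1.36 -0.39] w 0.393 g 45.8 [ 0.2 -0.  -0.9]
7.88 [503.4  39.6  86.3] yaw_x 110.2 tilt [ 0.  0. -1.] q [-0.03  0.08  1.71  0.    1.36 -0.39] w 0.390 g 45.8 [-0.5  0.4 -1.8]
```

View pics/p3.png

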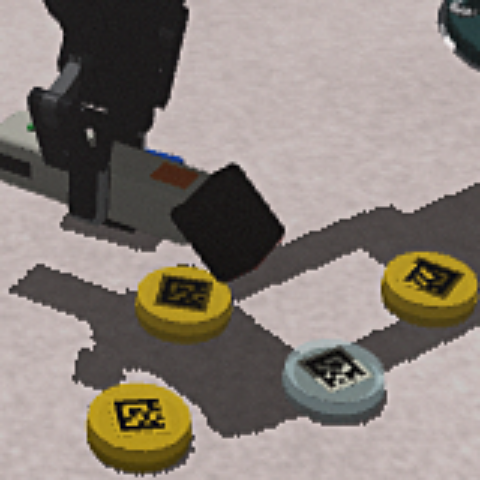

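The black head, centred at about (228,222) in the crop, faces the dish at (333,378) with a clear gap. I'll check the lateral aim within this one view, so any calibration bias cancels.

Run:
```python
import pickle; from h import *
c=pickle.load(open("d3.pkl","rb"))["scene"]; C=cloud(c); hsv=cv2.cvtColor(c["color"],cv2.COLOR_BGR2HSV)
m=np.zeros((480,640),bool); m[230:276,352:398]=1; m&=(hsv[...,2]<60)&(C[...,2]>.045); P=C[big(m)]
e=np.array([-.345,.938]); n=np.array([-e[1],e[0]]); T=np.array([.5034,.0396])
print("head along",np.percentile((P[:,:2]-T)@e,[2,50,98]).round(4),"side",np.percentile((P[:,:2]-T)@n,[2,50,98]).round(4),"z",np.percentile(P[:,2],[2,98]).round(4))
D=C[(np.hypot(C[...,0]-.452,C[...,1]-.177)<.04)&(C[...,2]>.013)&(C[...,2]<.022)]; D=D.mean(0)
print("dish",D.round(4),(D[:2]-T)@e,(D[:2]-T)@n)
```

```text
head along [0.0541 0.0807 0.1018] side [-0.0245 -0.0182  0.0142] z [0.0694 0.1137]
dish [0.455  0.1787 0.0156] 0.14714757791250907 -0.0025485094918216017
```

Aim is good (side error about 1 mm, along 147 mm as planned). Next I return the scanner.

```bash
python3 -m handwheel '[[2.5,[0,0,0.8],0],[2.5,[0,-0.4,1],0],[2.5,[-0.3,-1.5,0.8],0],[2.5,[-0.4,-2.5,0],0],[2.5,[-0.5,-3,0],0],[2.5,[-0.5,-3,0],0],[2.5,[-0.5,-3,0],0],[2.5,[-0.5,-3,0],0],[2.5,[-0.5,-3,0],0],[2.5,[-0.5,-3,0],0],[2.5,[-0.5,-3,0],0],[2.5,[-0.5,-3,0],0]]'
python3 -m handwheel '[[2.5,[-0.5,-3,0],0],[2.5,[-0.5,-3,0],0],[2.5,[-0.4,-2.4,0],0],[2.5,[-0.3,-1.4,0],0],[2.5,[-0.2,-0.5,0],0],[2.5,[-0.1,-0.2,0],0],[2.5,[0,0,0],0],[2.5,[0,0,0],0]]'; python3 st.py
```

```text
clock: 8.98
tool_pos: [0.4563, -0.2465, 0.114]
ee_rot: [1.797, 2.574, -0.0]
ft_force: [0.8, 1.2, -2.6]
width: 0.394
grip_force: 45.8
clock: 9.65
tool_pos: [0.4366, -0.3482, 0.1124]
ee_rot: [-1.796, -2.577, -0.001]
ft_force: [-0.6, -0.2, -1.3]
width: 0.389
grip_force: 45.8
9.65 [ 436.6 -348.2  112.4] yaw_x 110.3 tilt [ 0.     0.001 -1.   ] q [-0.78  0.17  1.55  0.    1.43 -1.13] w 0.389 g 45.8 [-0.6 -0.2 -1.3]
```

```bash
python3 -m handwheel '[[2.5,[0.25,0.9,0],0],[2.5,[0.25,1,-0.5],0],[2.5,[0,0,-1.5],0],[2.5,[0,0,-1.5],0],[2.5,[0,0,-1.5],0],[2.5,[0,0,-1],0],[2.5,[0,0,-0.5],0],[2.5,[0,0,0],0]]'; python3 st.py
```

```text
clock: 10.32
tool_pos: [0.4408, -0.3288, 0.0457]
ee_rot: [-1.794, -2.575, -0.001]
ft_force: [-0.6, 0.0, -2.0]
width: 0.387
grip_force: 45.8
10.32 [ 440.8 -328.8   45.7] yaw_x 110.2 tilt [-0.002  0.002 -1.   ] q [-0.74  0.21  1.64  0.    1.29 -1.1 ] w 0.387 g 45.8 [-0.6  0.  -2. ]
```

```bash
python3 -m handwheel '[[2.5,[0.05,-0.05,-0.4],0],[2.5,[0,0,-0.4],0],[2.5,[0,0,-0.3],0],[2.5,[0,0,-0.1],0],[2.5,[0,0,-0.05],0],[2.5,[0,0,0],0],[2.5,[0,0,0],0]]'; python3 st.py
```

```text
clock: 10.9
tool_pos: [0.442, -0.3311, 0.0351]
ee_rot: [1.798, 2.576, 0.0]
ft_force: [-0.3, -0.4, -1.8]
width: 0.393
grip_force: 45.8
10.9 [ 442.  -331.1   35.1] yaw_x 110.2 tilt [ 0. -0. -1.] q [-0.75  0.23  1.64  0.    1.27 -1.1 ] w 0.393 g 45.8 [-0.3 -0.4 -1.8]
```

```bash
python3 -m handwheel '[[2.5,[0,0.05,-0.1],0],[2.5,[0,0.05,-0.1],0],[2.5,[0,0,-0.05],0],[2.5,[0,0,0],0],[2.5,[0,0,0],0]]'; python3 st.py
```

```text
clock: 11.32
tool_pos: [0.442, -0.3299, 0.0326]
ee_rot: [1.797, 2.576, 0.0]
ft_force: [-0.5, 1.5, 0.1]
width: 0.393
grip_force: 46.1
11.32 [ 442.  -329.9   32.6] yaw_x 110.2 tilt [ 0. -0. -1.] q [-0.74  0.23  1.65  0.    1.27 -1.1 ] w 0.393 g 46.1 [-0.5  1.5  0.1]
```

Home height is reached and the weight is off the wrist. I'll release and rise.

```bash
python3 -m handwheel '[[3.6,[0,0,0],0],[4.2,[0,0,0],0],[5,[0,0,0],0],[6,[0,0,0],0],[7,[0,0,0],0],[8,[0,0,0],0],[8,[0,0,0.5],0],[8,[0,0,2],0],[8,[0,0,3],0],[8.5,[0,0,3],0],[8.5,[0,0,2],0],[8.5,[0,0,0],0]]'; python3 st.py
```

```text
clock: 12.32
tool_pos: [0.4444, -0.3322, 0.1441]
ee_rot: [1.791, 2.567, -0.002]
ft_force: [-0.2, -0.3, 1.0]
width: 0.992
grip_force: 0.0
12.32 [ 444.4 -332.2  144.1] yaw_x 110.2 tilt [ 0.009 -0.008 -1.   ] q [-0.74  0.13  1.52  0.    1.47 -1.1 ] w 0.992 g 0.0 [-0.2 -0.3  1. ]
```

```bash
python3 -m handwheel '[[8.5,[-0.1,1.5,0],0.6],[8.5,[-0.1,2.5,0],0.6],[8.5,[-0.1,3,0],0.6],[8.5,[-0.1,3,0],0.6],[8.5,[-0.1,3,-0.5],0.6],[8.5,[-0.1,3,-1],0.6],[8.5,[-0.1,3,-1],0.6],[8.5,[-0.1,3,-1],0.6],[8.5,[0,3,-1],0.6],[8.5,[0,2.5,-1],0.6],[8.5,[0,1.5,-0.8],0.6],[8.5,[0,1,0],0.4]]'; python3 -m handwheel '[[8.5,[0,0,0],0],[8.5,[0,0,0],0]]' >/dev/null;python3 st.py
python3 - <<'E'
import pickle; from h import *
from workcell import viewer
d={n:viewer.camera(n) for n in("scene","top")}; pickle.dump(d,open("d4.pkl","wb"))
d0=pickle.load(open("d0.pkl","rb"))
a=cv2.resize(d["scene"]["color"][80:280,200:400],None,fx=2,fy=2); b=cv2.resize(d["top"]["color"][200:400,320:520],None,fx=2,fy=2)
cv2.imwrite("pics/p4.png",np.hstack([a,b]))
# scanner home check: bar top patch in both times, same filter
for n in d:
  for D in (d0,d):
    c=D[n]; C=cloud(c); hsv=cv2.cvtColor(c["color"],cv2.COLOR_BGR2HSV)
    m=(C[...,2]>.047)&(C[...,2]<.058)&(np.hypot(C[...,0]-.443,C[...,1]+.334)<.075)&(hsv[...,1]<60)&(hsv[...,2]>80); Q=C[big(m)]
    print(n,rect(Q),np.median(Q[:,2]).round(4),len(Q))
E
```

```text
clock: 13.32
tool_pos: [0.4306, -0.0271, 0.0709]
ee_rot: [-1.629, -2.678, 0.003]
ft_force: [-0.3, 0.4, -0.3]
width: 0.994
grip_force: 0.0
13.48 [433.5 -29.7  74.1] yaw_x 117.3 tilt [-0.001 -0.    -1.   ] q [-0.2  -0.07  1.88 -0.    1.33 -0.67] w 0.996 g 0.0 [ 0.3 -0.3  0.4]
scene [ 444.6 -333.2   36.8  131.2   19.1] 0.0509 354
scene [ 446.8 -332.2   39.2  126.3   20.4] 0.0509 354
top [ 441.9 -335.6   32.5  126.5   21. ] 0.0521 827
top [ 443.6 -334.8   33.4  127.1   20.5] 0.0521 875
```

View pics/p4.png

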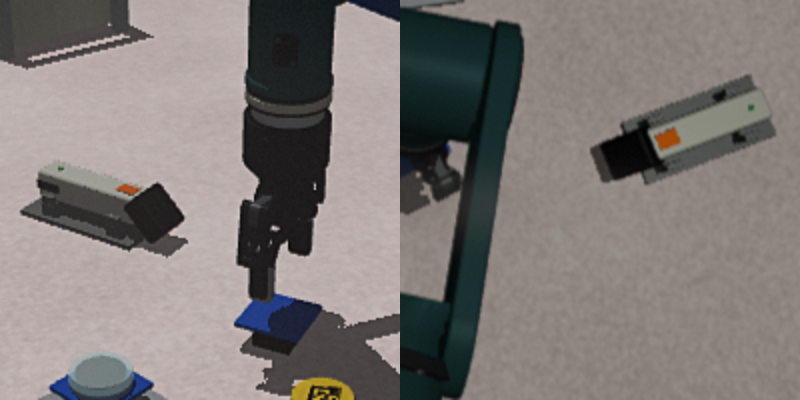

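The scanner lies back in its rest, within about 2 mm of its start. The open fingers are above the blue sheet, with a visible tip at about (262,297) in the left crop. I'll get the tip height from depth.

Run:
```python
import pickle; from h import *
c=pickle.load(open("d4.pkl","rb"))["scene"]; C=cloud(c); hsv=cv2.cvtColor(c["color"],cv2.COLOR_BGR2HSV)
for v in range(218,234,1): print(v,[ (C[v,u]*1000).round().astype(int).tolist() for u in (328,331)],hsv[v,331])
```

```text
218 [[485, -5, 101], [483, 1, 103]] [140  26  30]
219 [[486, -3, 101], [484, 2, 102]] [150   9  28]
220 [[486, -3, 99], [483, 1, 100]] [170  25  31]
221 [[483, -7, 94], [483, 1, 98]] [ 0 16 31]
222 [[485, -4, 94], [484, 3, 97]] [160  25  31]
223 [[485, -4, 92], [484, 3, 95]] [120   8  33]
224 [[483, -7, 87], [482, 1, 91]] [150  16  31]
225 [[482, -8, 84], [482, 1, 89]] [45 17 30]
226 [[483, -6, 84], [484, 3, 88]] [ 0 16 32]
227 [[485, -4, 83], [483, 2, 85]] [30  9 27]
228 [[485, -4, 81], [482, 1, 83]] [30 17 30]
229 [[481, -8, 75], [479, -2, 78]] [20 45 34]
230 [[480, -9, 73], [478, -3, 75]] [150   8  62]
231 [[440, -56, 31], [433, -56, 29]] [112 175 121]
232 [[440, -57, 28], [439, -49, 32]] [112 193 139]
233 [[441, -55, 27], [442, -46, 33]] [112 191 135]
```

```bash
python3 -m handwheel '[[8.5,[0.1,0,-1],0],[8.5,[0,0,-1.5],0],[8.5,[0,0,-1.5],0],[8.5,[0,0,-0.8],0],[8.5,[0,0,-0.2],0],[8.5,[0,0,0],0],[7.5,[0,0,0],0],[7,[0,0,0],0]]' 25; python3 st.py
python3 -m handwheel '[[6.7,[0,0,0],0],[6.3,[0,0,0],0],[5.8,[0,0,0],0],[5.8,[0,0,0],0],[5.8,[0,0,0],0],[5.8,[0,0,0],0]]'; python3 st.py
```

```text
clock: 14.25
tool_pos: [0.4357, -0.0302, 0.0252]
ee_rot: [1.636, 2.679, 0.001]
ft_force: [0.4, 0.3, 0.1]
width: 0.819
grip_force: 0.0
14.25 [435.7 -30.2  25.2] yaw_x 117.2 tilt [ 0.002 -0.    -1.   ] q [-0.2  -0.01  1.93  0.    1.22 -0.67] w 0.819 g 0.0 [0.4 0.3 0.1]
clock: 14.75
tool_pos: [0.4356, -0.0301, 0.0254]
ee_rot: [1.636, 2.68, 0.001]
ft_force: [0.0, -0.4, 6.1]
width: 0.74
grip_force: 26.8
14.75 [435.6 -30.1  25.4] yaw_x 117.2 tilt [ 0.002 -0.001 -1.   ] q [-0.2  -0.01  1.93 -0.    1.22 -0.67] w 0.740 g 26.8 [ 0.  -0.4  6.1]
```

```bash
python3 -m handwheel '[[5.8,[0,0,0.3],0],[5.8,[0,0,0.8],0],[5.8,[0,0,1.5],0],[5.8,[0,0,2],0],[5.8,[0,0,1.4],0],[5.8,[0,0,0],0],[5.8,[0,0,0],0]]' 30; python3 st.py
python3 - <<'E'
import pickle; from h import *
from workcell import viewer
d={n:viewer.camera(n) for n in("scene","top")}; pickle.dump(d,open("d5.pkl","wb"))
for n,c in d.items():
    C=cloud(c); hsv=cv2.cvtColor(c["color"],cv2.COLOR_BGR2HSV)
    m=(hsv[...,0]>105)&(hsv[...,0]<130)&(hsv[...,1]>150)&(hsv[...,2]>40)&(np.hypot(C[...,0]-.435,C[...,1]+.03)<.07)&(C[...,2]>.06); P=C[m]
    if len(P)>20:
        A=np.c_[P[:,:2]-P[:,:2].mean(0),np.ones(len(P))]; print(n,len(P),rect(P),"plane",np.linalg.lstsq(A,P[:,2],rcond=None)[0].round(3))
a=cv2.resize(d["scene"]["color"][120:280,220:420],None,fx=3,fy=3);cv2.imwrite("pics/p5.png",a)
E
```

```text
clock: 15.33
tool_pos: [0.4354, -0.03, 0.0851]
ee_rot: [1.636, 2.68, 0.001]
ft_force: [-1.0, 0.8, -1.0]
width: 0.736
grip_force: 33.0
15.33 [435.4 -30.   85.1] yaw_x 117.2 tilt [ 0.002 -0.    -1.   ] q [-0.2  -0.08  1.86  0.    1.36 -0.67] w 0.736 g 33.0 [-1.   0.8 -1. ]
scene 80 [438.  -27.8  67.2  63.4  26.4] plane [-0.004 -0.015  0.09 ]
top 41 [411.6 -38.8  16.7  64.6   8.9] plane [0.05  0.019 0.089]
```

View pics/p5.png

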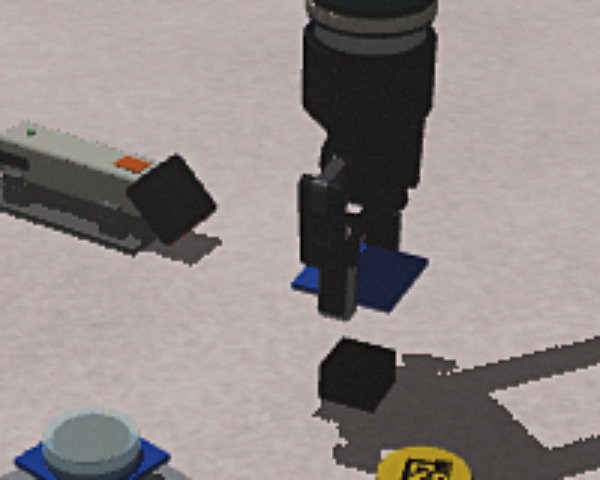

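The sheet is gripped flat, level and clear of the stand. Next I carry it over the stack.

```bash
python3 -m handwheel '[[5.8,[0.5,0,0],-1],[5.8,[1.2,-0.1,0],-2],[5.8,[2,-0.1,0],-2],[5.8,[2.5,-0.15,0],-2],[5.8,[2.8,-0.2,0],-2],[5.8,[2.8,-0.2,0],-2],[5.8,[2.6,-0.15,0],-2],[5.8,[2.2,-0.1,0],-2],[5.8,[1.4,-0.1,0],-1.4],[5.8,[0.7,-0.05,0],0],[5.8,[0.2,0,0],0],[5.8,[0,0,0],0]]'; python3 -m handwheel '[[5.8,[0,0,-0.7],0],[5.8,[0,0,-0.8],0],[5.8,[0,0,-0.5],0],[5.8,[0,0,0],0],[5.8,[0,0,0],0],[5.8,[0,0,0],0]]'; python3 st.py
python3 - <<'E'
import pickle; from h import *
from workcell import viewer
d={n:viewer.camera(n) for n in("scene","top")}; pickle.dump(d,open("d6.pkl","wb"))
for n,c in d.items():
    C=cloud(c); hsv=cv2.cvtColor(c["color"],cv2.COLOR_BGR2HSV)
    b=(hsv[...,0]>105)&(hsv[...,0]<130)&(hsv[...,1]>150)&(hsv[...,2]>40)&(np.hypot(C[...,0]-.624,C[...,1]+.04)<.065)
    for lo,hi in((.05,.09),(.018,.034)):
        P=C[b&(C[...,2]>lo)&(C[...,2]<hi)]
        if len(P)>10: print(n,lo,len(P),rect(P),np.median(P[:,2]))
a=cv2.resize(d["scene"]["color"][160:320,150:350],None,fx=3,fy=3);cv2.imwrite("pics/p6.png",a)
E
```

```text
clock: 16.43
tool_pos: [0.6234, -0.0413, 0.0831]
ee_rot: [-2.001, -2.419, 0.002]
ft_force: [-1.0, -0.2, -0.5]
width: 0.736
grip_force: 33.0
clock: 16.93
tool_pos: [0.6237, -0.0414, 0.0644]
ee_rot: [2.003, 2.42, 0.0]
ft_force: [0.0, 0.8, -0.3]
width: 0.736
grip_force: 33.0
16.93 [623.7 -41.4  64.4] yaw_x 100.8 tilt [ 0. -0. -1.] q [-0.16  0.35  1.43  0.    1.37 -0.35] w 0.736 g 33.0 [ 0.   0.8 -0.3]
scene 0.05 294 [625.5 -38.9  65.3  63.6  11.5] 0.06914175999442801
scene 0.018 266 [627.8 -41.3  64.2  66.9  12.5] 0.026122913504915163
top 0.05 172 [620.5 -41.4  80.8  33.4  74.8] 0.06996108672699915
```

View pics/p6.png

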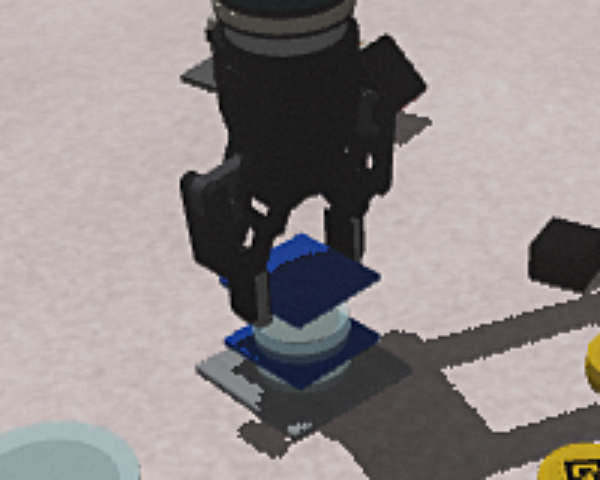

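The held sheet is above the stack and parallel to the lower sheet, about 1–2 mm off. I'll nudge and lower.

```bash
python3 -m handwheel '[[5.8,[0.1,-0.1,-0.5],0],[5.8,[0,0,-0.6],0],[5.8,[0,0,-0.4],0],[5.8,[0,0,-0.2],0],[5.8,[0,0,-0.1],0],[5.8,[0,0,0],0],[5.8,[0,0,0],0]]'; python3 st.py
```

```text
clock: 17.62
tool_pos: [0.6249, -0.0424, 0.0463]
ee_rot: [2.003, 2.42, 0.0]
ft_force: [0.2, -0.1, 0.3]
width: 0.738
grip_force: 33.0
17.62 [624.9 -42.4  46.3] yaw_x 100.8 tilt [ 0. -0. -1.] q [-0.16  0.37  1.44 -0.    1.34 -0.35] w 0.738 g 33.0 [ 0.2 -0.1  0.3]
```

```bash
python3 -m handwheel '[[5.8,[0,0,-0.1],0],[5.8,[0,0,-0.1],0],[5.8,[0,0,-0.1],0],[5.8,[0,0,0],0],[5.8,[0,0,0],0]]'; python3 -m handwheel '[[5.8,[0,0,-0.05],0],[5.8,[0,0,0],0],[5.8,[0,0,0],0]]'
```

```text
clock: 18.03
tool_pos: [0.6248, -0.0424, 0.0433]
ee_rot: [-2.003, -2.42, 0.0]
ft_force: [-0.2, 0.3, 0.2]
width: 0.743
grip_force: 33.0
clock: 18.28
tool_pos: [0.6249, -0.0424, 0.0428]
ee_rot: [2.003, 2.42, 0.0]
ft_force: [-0.5, -0.4, -0.4]
width: 0.735
grip_force: 33.0
```

```bash
python3 -m handwheel '[[5.8,[0,0,-0.05],0],[5.8,[0,0,0],0],[5.8,[0,0,0],0]]'; python3 -m handwheel '[[5.8,[0,0,-0.05],0],[5.8,[0,0,0],0],[5.8,[0,0,0],0]]'
```

```text
clock: 18.53
tool_pos: [0.625, -0.0424, 0.0426]
ee_rot: [2.003, 2.42, 0.0]
ft_force: [-0.3, 1.0, 0.0]
width: 0.738
grip_force: 33.1
clock: 18.78
tool_pos: [0.625, -0.0425, 0.0425]
ee_rot: [2.002, 2.42, 0.0]
ft_force: [-2.2, -0.2, 4.2]
width: 0.741
grip_force: 33.4
```

Contact (4 N). I'll release.

```bash
python3 -m handwheel '[[6.6,[0,0,0],0],[6.8,[0,0,0],0],[7.2,[0,0,0],0],[7.8,[0,0,0],0],[8.5,[0,0,0],0],[8.5,[0,0,0],0],[8.5,[0,0,0],0],[8.5,[0,0,0.5],0],[8.5,[0,0,1.5],0],[8.5,[0,0,2.5],0],[8.5,[0,0,3],0],[8.5,[0,0,0],0]]' 20
python3 -m handwheel '[[8.5,[-1,1,0],1],[8.5,[-1.5,2,0],1.4],[8.5,[-1.5,2,0],1.4],[8.5,[-1.5,2,0],1.4],[8.5,[-1.5,2,0],1.4],[8.5,[-1.5,2,0],1.4],[8.5,[-1.5,2,0],1.4],[8.5,[-1.5,2,0],1.4],[8.5,[-1.5,2,0],1.4],[8.5,[-1.5,2,0],1.4],[8.5,[-1.5,2,0],1.4],[8.5,[-1.3,1,0],1.4]]' >/dev/null;python3 st.py
python3 - <<'E'
import pickle; from h import *
from workcell import viewer
d={n:viewer.camera(n) for n in("scene","top")}; pickle.dump(d,open("d7.pkl","wb"))
for n,c in d.items():
    C=cloud(c); hsv=cv2.cvtColor(c["color"],cv2.COLOR_BGR2HSV)
    b=(hsv[...,0]>105)&(hsv[...,0]<130)&(hsv[...,1]>150)&(hsv[...,2]>40)&(np.hypot(C[...,0]-.624,C[...,1]+.04)<.065)
    P=C[b&(C[...,2]>.04)]; print(n,len(P),rect(P),np.median(P[:,2]),"hi-low z",np.percentile(P[:,2],[5,95]))
    Q=C[b&(C[...,2]>.018)&(C[...,2]<.034)]; 
    if len(Q)>10: print("low",len(Q),rect(Q))
a=cv2.resize(d["scene"]["color"][200:340,190:390],None,fx=2,fy=2); b=cv2.resize(d["top"]["color"][120:260,250:450],None,fx=2,fy=2)
cv2.imwrite("pics/p7.png",np.hstack([a,b]))
E
```

```text
clock: 19.78
tool_pos: [0.6287, -0.043, 0.1249]
ee_rot: [1.995, 2.412, 0.011]
ft_force: [2.0, -0.7, 1.7]
width: 0.998
grip_force: 0.0
20.78 [451.  179.5 117.3] yaw_x 117.3 tilt [ 0.001  0.001 -1.   ] q [ 0.26  0.    1.71  0.    1.42 -0.22] w 0.996 g 0.0 [-0.4 -0.1 -0.3]
scene 815 [626.4 -41.1  66.7  65.1   9.8] 0.04745805312682968 hi-low z [0.04557774 0.04925543]
low 169 [626.5 -40.   63.8  66.2  10.2]
top 869 [624.2 -42.   62.3  63.3  10.7] 0.04796069573301918 hi-low z [0.04517045 0.05058682]
low 80 [600.  -35.9  77.7  39.4  65.6]
```

View pics/p7.png

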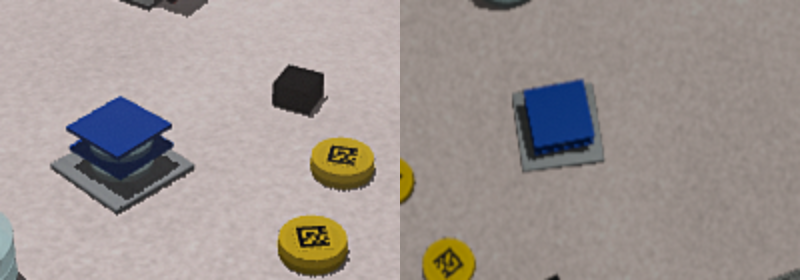

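The sheet lies flat and parallel on the stack, centred to about 2 mm. Next is the dish.

```bash
python3 -m handwheel '[[8.5,[0.15,-0.35,-1],0],[8.5,[0,0,-2],0],[8.5,[0,0,-2],0],[8.5,[0,0,-2],0],[8.5,[0,0,-1.5],0],[8.5,[0,0,0],0],[8.5,[0,0,0],0]]' 25; python3 st.py
```

```text
clock: 21.47
tool_pos: [0.4533, 0.1729, 0.0306]
ee_rot: [-1.639, -2.679, 0.003]
ft_force: [1.2, 0.7, 0.8]
width: 0.992
grip_force: 0.0
21.47 [453.3 172.9  30.6] yaw_x 117.1 tilt [-0.002 -0.001 -1.   ] q [ 0.25  0.1   1.81 -0.    1.24 -0.23] w 0.992 g 0.0 [1.2 0.7 0.8]
```

```bash
python3 -m handwheel '[[8.5,[-0.1,0.3,-0.6],0],[8.5,[0,0,-0.8],0],[8.5,[0,0,-0.3],0],[8.5,[0,0,0],0],[7.5,[0,0,0],0],[6.8,[0,0,0],0],[6.2,[0,0,0],0],[6,[0,0,0],0],[6,[0,0,0],0]]' 25; python3 st.py
python3 -m handwheel '[[5.7,[0,0,0],0],[5.2,[0,0,0],0],[5,[0,0,0],0],[5,[0,0,0],0],[5,[0,0,0],0],[5,[0,0,0],0]]'; python3 st.py
```

```text
clock: 22.22
tool_pos: [0.4525, 0.1771, 0.0151]
ee_rot: [1.637, 2.681, 0.001]
ft_force: [-0.6, -0.2, 0.1]
width: 0.702
grip_force: 0.0
22.22 [452.5 177.1  15.1] yaw_x 117.2 tilt [ 0.001  0.    -1.   ] q [ 0.26  0.12  1.82 -0.    1.2  -0.22] w 0.702 g 0.0 [-0.6 -0.2  0.1]
clock: 22.72
tool_pos: [0.4527, 0.1772, 0.0153]
ee_rot: [1.637, 2.681, 0.001]
ft_force: [0.5, 0.1, 4.0]
width: 0.629
grip_force: 26.8
22.72 [452.7 177.2  15.3] yaw_x 117.2 tilt [ 0.001  0.    -1.   ] q [ 0.26  0.12  1.82  0.    1.2  -0.22] w 0.629 g 26.8 [0.5 0.1 4. ]
```

```bash
python3 -m handwheel '[[5,[0,0,0.3],0],[5,[0,0,0.8],0],[5,[0,0,1.5],0],[5,[0,0,2],0],[5,[0,0,2],0],[5,[0,0,1.5],0],[5,[0,0,0.4],0],[5,[0,0,0],0],[5,[0,0,0],0]]' 30; python3 st.py
python3 - <<'E'
import pickle; from h import *
from workcell import viewer
d={n:viewer.camera(n) for n in("scene","top")}; pickle.dump(d,open("d8.pkl","wb"))
c=d["scene"]; C=cloud(c); hsv=cv2.cvtColor(c["color"],cv2.COLOR_BGR2HSV)
m=(np.hypot(C[...,0]-.453,C[...,1]-.177)<.022)&(C[...,2]>.06)&(C[...,2]<.125); P=C[m]; P=P[P[:,2]<.11]
print(len(P),np.percentile(P[:,2],[5,25,50,75,95]).round(4))
A=np.c_[P[:,:2]-[.453,.177],np.ones(len(P))]; k=np.abs(P[:,2]-np.median(P[:,2]))<.005; print("plane",np.linalg.lstsq(A[k],P[k,2],rcond=None)[0].round(3))
E
```

```text
clock: 23.47
tool_pos: [0.4519, 0.1769, 0.0992]
ee_rot: [-1.637, -2.681, 0.001]
ft_force: [-0.6, -0.0, -1.0]
width: 0.63
grip_force: 31.7
23.47 [451.9 176.9  99.2] yaw_x 117.2 tilt [-0.001 -0.    -1.   ] q [ 0.26  0.02  1.74  0.    1.39 -0.22] w 0.630 g 31.7 [-0.6 -0.  -1. ]
132 [0.0978 0.0988 0.0995 0.1002 0.1013]
plane [-0.004  0.028  0.099]
```

Held level. I'll carry it over the stack.

```bash
python3 -m handwheel '[[5,[0.5,-0.6,0],0],[5,[1,-1.3,0],0],[5,[1.6,-2,0],0],[5,[1.9,-2.4,0],0],[5,[2.1,-2.7,0],0],[5,[2.1,-2.7,0],0],[5,[2.1,-2.7,0],0],[5,[2,-2.5,0],0],[5,[1.7,-2.2,0],0],[5,[1.2,-1.6,0],0],[5,[0.7,-0.8,0],0],[5,[0.2,-0.3,0],0]]'; python3 -m handwheel '[[5,[0,0,0],0],[5,[0,0,-0.5],0],[5,[0,0,-0.7],0],[5,[0,0,-0.5],0],[5,[0,0,0],0],[5,[0,0,0],0],[5,[0,0,0],0]]'; python3 st.py
python3 - <<'E'
import pickle; from h import *
from workcell import viewer
d={n:viewer.camera(n) for n in("scene","top")}; pickle.dump(d,open("d9.pkl","wb"))
c=d["scene"]; C=cloud(c); hsv=cv2.cvtColor(c["color"],cv2.COLOR_BGR2HSV)
b=(hsv[...,0]>105)&(hsv[...,0]<130)&(hsv[...,1]>150)&(hsv[...,2]>40)&(np.hypot(C[...,0]-.624,C[...,1]+.04)<.065)
P=C[b&(C[...,2]>.04)&(C[...,2]<.055)]; print("sheet",len(P),rect(P))
cv2.imwrite("pics/p9.png",cv2.resize(c["color"][160:320,150:350],None,fx=3,fy=3))
E
```

```text
clock: 24.57
tool_pos: [0.6238, -0.0428, 0.0985]
ee_rot: [-1.639, -2.678, 0.001]
ft_force: [-0.4, 0.2, -1.2]
width: 0.625
grip_force: 31.7
clock: 25.15
tool_pos: [0.6232, -0.0405, 0.0828]
ee_rot: [-1.636, -2.682, -0.0]
ft_force: [-0.5, -0.3, -0.6]
width: 0.631
grip_force: 31.7
25.15 [623.2 -40.5  82.8] yaw_x 117.2 tilt [ 0.  0. -1.] q [-0.16  0.33  1.41  0.    1.4  -0.63] w 0.631 g 31.7 [-0.5 -0.3 -0.6]
sheet 386 [626.9 -39.9  64.8  65.6   9.1]
```

View pics/p9.png

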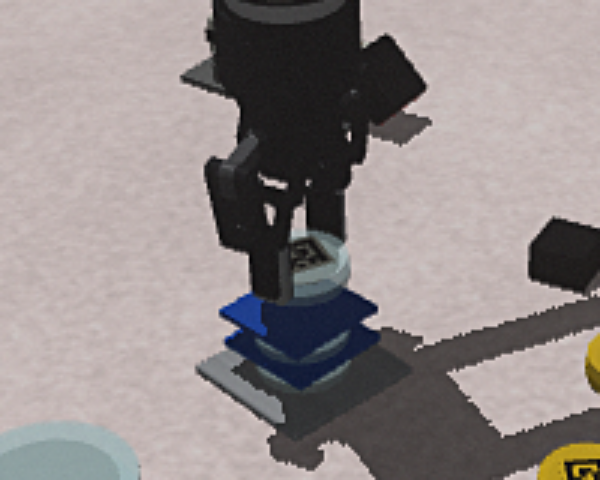

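The dish hangs level above the sheet and centred on it. I'll lower it and creep to contact.

```bash
python3 -m handwheel '[[5,[0.05,-0.1,-0.5],0],[5,[0,0,-0.6],0],[5,[0,0,-0.3],0],[5,[0,0,-0.2],0],[5,[0,0,-0.1],0],[5,[0,0,0],0],[5,[0,0,0],0]]'; python3 -m handwheel '[[5,[0,0,-0.05],0],[5,[0,0,0],0],[5,[0,0,0],0]]'
```

```text
clock: 25.83
tool_pos: [0.6239, -0.042, 0.0658]
ee_rot: [-1.637, -2.681, -0.0]
ft_force: [0.3, 0.2, -0.8]
width: 0.626
grip_force: 31.7
clock: 26.08
tool_pos: [0.624, -0.0419, 0.0656]
ee_rot: [1.637, 2.681, 0.0]
ft_force: [-0.1, -0.6, -0.1]
width: 0.633
grip_force: 31.7
```

```bash
python3 -m handwheel '[[5,[0,0,-0.05],0],[5,[0,0,0],0],[5,[0,0,0],0]]'
```

```text
clock: 26.33
tool_pos: [0.6238, -0.0419, 0.0648]
ee_rot: [1.637, 2.681, 0.0]
ft_force: [-0.1, 0.1, -0.6]
width: 0.628
grip_force: 31.7
```

```bash
python3 -m handwheel '[[5,[0,0,-0.1],0],[5,[0,0,0],0],[5,[0,0,0],0]]';python3 -m handwheel '[[5,[0,0,-0.05],0],[5,[0,0,0],0],[5,[0,0,0],0]]'
```

```text
clock: 26.58
tool_pos: [0.6238, -0.0419, 0.0637]
ee_rot: [-1.637, -2.681, 0.0]
ft_force: [0.2, 0.1, -1.1]
width: 0.627
grip_force: 31.7
clock: 26.83
tool_pos: [0.6239, -0.042, 0.0634]
ee_rot: [1.637, 2.681, 0.0]
ft_force: [0.4, 0.4, -0.8]
width: 0.628
grip_force: 31.8
```

```bash
python3 -m handwheel '[[5,[0,0,-0.05],0],[5,[0,0,0],0],[5,[0,0,0],0]]'
```

```text
clock: 27.08
tool_pos: [0.624, -0.0419, 0.0634]
ee_rot: [1.637, 2.681, 0.0]
ft_force: [-1.1, 1.3, 3.4]
width: 0.625
grip_force: 32.0
```

Contact. I'll release, rise, retreat and check.

```bash
python3 -m handwheel '[[5.6,[0,0,0],0],[5.8,[0,0,0],0],[6.2,[0,0,0],0],[6.8,[0,0,0],0],[7.6,[0,0,0],0],[8.4,[0,0,0],0],[8.4,[0,0,0],0],[8.4,[0,0,0.5],0],[8.5,[0,0,1.5],0],[8.5,[0,0,2.5],0],[8.5,[0,0,3],0],[8.5,[0,0,1],0]]' 20
python3 -m handwheel '[[8.5,[-1,1.5,0],0],[8.5,[-2,2,0],0],[8.5,[-2,2,0],0],[8.5,[-2,2,0],0],[8.5,[-2,2,0],0],[8.5,[-2,2,0],0],[8.5,[-2,2,0],0],[8.5,[-2,2,0],0],[8.5,[-2,2,0],0],[8.5,[-1,1,0],0],[8.5,[0,0,0],0],[8.5,[0,0,0],0]]' >/dev/null;python3 st.py
python3 - <<'E'
import pickle; from h import *
from workcell import viewer
d={n:viewer.camera(n) for n in("scene","top")}; pickle.dump(d,open("d10.pkl","wb"))
for n,c in d.items():
    C=cloud(c); hsv=cv2.cvtColor(c["color"],cv2.COLOR_BGR2HSV)
    b=(hsv[...,0]>105)&(hsv[...,0]<130)&(hsv[...,1]>150)&(hsv[...,2]>40)&(np.hypot(C[...,0]-.624,C[...,1]+.04)<.065)
    P=C[b&(C[...,2]>.04)&(C[...,2]<.055)]; print(n,"sheet",len(P),rect(P),"low",rect(C[b&(C[...,2]>.018)&(C[...,2]<.034)]))
    m=(np.hypot(C[...,0]-.624,C[...,1]+.041)<.04)&(C[...,2]>.058)&(C[...,2]<.072);P=C[m]
    A=np.c_[P[:,:2]-[.624,-.041],np.ones(len(P))]; print("dish",disc(c,(.624,-.041),.058,.064),"plane",np.linalg.lstsq(A,P[:,2],rcond=None)[0].round(3))
    p=(.6,.267); print("plain",disc(c,p,.009,.016))
    m=(C[...,2]>.047)&(C[...,2]<.058)&(np.hypot(C[...,0]-.443,C[...,1]+.334)<.075)&(hsv[...,1]<60)&(hsv[...,2]>80); print("scanner",rect(C[big(m)]))
a=cv2.resize(d["scene"]["color"][200:340,190:390],None,fx=2,fy=2); b=cv2.resize(d["top"]["color"][120:260,250:450],None,fx=2,fy=2)
cv2.imwrite("pics/p10.png",np.hstack([a,b]))
E
```

```text
clock: 28.08
tool_pos: [0.6261, -0.0422, 0.1535]
ee_rot: [1.633, 2.675, 0.005]
ft_force: [0.7, -0.1, 2.0]
width: 0.994
grip_force: 0.0
29.08 [444.  143.2 148. ] yaw_x 117.3 tilt [ 0.001 -0.001 -1.   ] q [ 0.19 -0.06  1.71 -0.    1.49 -0.29] w 0.991 g 0.0 [ 1.  -0.8  0.1]
scene sheet 238 [626.6 -41.4  66.1  65.7  10.1] low [627.  -40.9  63.4  66.   11.6]
dish [628.2 -37.3  54.2  59.4] plane [-0.011 -0.03   0.063]
plain [602.8 270.5  54.3  58.5]
scanner [ 446.4 -334.3   37.1  127.9   20.4]
top sheet 277 [623.5 -42.1  62.3  63.9  11.4] low [600.5 -35.6  77.9  38.3  64.5]
dish [623.1 -42.   53.   54.3] plane [ 0.015 -0.005  0.064]Traceback (most recent call last):
  File "<stdin>", line 10, in <module>
  File "h.py", line 18, in disc
    k,_=cv2.findContours(big(m).astype(np.uint8),cv2.RETR_EXTERNAL,cv2.CHAIN_APPROX_NONE); k=max(k,key=len)[:,0]
                         ~~~^^^
  File "h.py", line 13, in big
    n,l,s,_=cv2.connectedComponentsWithStats(m.astype(np.uint8)); return l==1+np.argmax(s[1:,4])
                                                                              ~~~~~~~~~^^^^^^^^^
    return _wrapfunc(a, 'argmax', axis=axis, out=out, **kwds)
    return bound(*args, **kwds)
ValueError: attempt to get argmax of an empty sequence
```

The numbers settle it: the dish is centred within 1 mm of the stack and level, the sheet is flat, and the scanner is home. The amber dish hasn't moved in the scene view; the arm only hides it from the top camera. I'll hand in.

```bash
python3 -c "
from workcell import ctrl; print(ctrl.hand_in())"
```

```text
the job is handed in; nothing more can be done
None
```

I handed in the job after about 29 s of robot time (limit 72 s), with every step done and measuring within tolerance; the hand-in returned no verdict. The label was scanned and the scanner is back in its rest. The sheet lies flat on the stack, and the labelled dish sits level and centred on it to about 1 mm.

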